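# Turn the recipe book's stiff leaf with a fingertip

## Robot

A 6-joint arm with a two-finger parallel gripper is mounted at the origin on the work surface. World frame = base frame: x ahead of the robot, y to its left, z up, the work surface at z = 0. Lengths are in mm, angles in degrees, forces in N, time in s.
With the tool pointing down it reaches from about 300 to 775 mm from the base axis. Payload 14.6 kg.
Tool frame: the origin (TCP) lies at the very end of the fingers, on their centre line; the grasp point (between the pads) lies 19 mm behind it; y points along the fingers, z is the direction in which the jaws open and shut, and the axes are right-handed (so a half turn about y gives the same grasp; the last joint's range is limited). The gripper opens to 85 mm and grips with 20 to 120 N. Pads are 22 mm wide; open, the fingers measure 114 mm over their backs; the gripper's body (76 mm by 85 mm) begins 54 mm behind the grasp point. The pads swing forward as they close: fully open they stand 13 mm farther back than shut.
Start: joints at [63.335, 17.183, 87.147, -0, 75.671, -3.816], TCP at [213.569, 506.831, 231.281] pointing down, gripper open.
Joint ranges: [-173.82, 173.82], [-45.26, 126.66], [13.44, 144.39], [-59.66, 239.66], [0, 175.72], [-146.38, 146.38]. Speed limits (degrees/s): [127.2, 127.2, 147.25, 180, 180, 180].

## Interface

Orientations are given as [roll, pitch, yaw] about the fixed x, y, z axes, in that order (R = Rz(yaw) Ry(pitch) Rx(roll)).
In Python, from plant import read_state, read_camera, hand_in gives the robot as it stands.
- The arm moves only by the shell command python3 -m creep 'ROWS' [OPENING] [FORCE]. ROWS is JSON, a list of rows, each a list of 4 numbers: the shift along the tool's x, y, z in units of 30 mm (1.0 is 30 mm), then the turn about the tool's y in units of 5 degrees (1.0 is 5 degrees). A call has 1 to 20 rows; each row shifts and turns the commanded pose from where the row before left it, along the tool's axes as they then stand; what a row does not reach is not made up. A row lasts 1/12 s, in which the tool goes at most 41.7 mm and 7.16 degrees, less where a joint would pass 70% of its speed; a pose out of reach is approached as far as the arm can. A call is refused whole if a number of a shift passes 1 or a number of a turn 1, either way. A call with a gripper value outside its range is refused whole. OPENING is the finger opening in mm, from 0 to 85.4, set as the call begins (- or left out, the last holds). The fingers move at their own pace and stop on an object; FORCE is the grip in N (left out, the last holds). Time passes only in rows, so rows that do not move let the fingers close. It gives the time, the measured TCP pose, the force and the opening at its end, in the units of the state.
- read_state(): the state, without advancing time (a new reading comes with each control period).
- read_camera(name): name is "side" or "top" or "wrist"; returns a dict with "color" (420x560x3 uint8, red, green, blue), "fx", "fy", "cx", "cy" (pixels), "rvec" (rotation vector, rad) and "tvec" (3), from world to camera coordinates, as OpenCV has them. Camera axes: x right, y down, z forward; pixel columns grow to the right and rows downward; lengths in mm; the calibration is good to about 2 mm. The wrist camera is an equidistant fisheye: a pixel r from the principal point sees the ray r / f radians off the axis. A picture is of the moment at which its call begins. There is no depth.
- hand_in(): hands the job in, once; it reports no verdict.
The state is a dict: "t": time; "joint_positions": joint angles; "dq": joint speeds; "joint_torque": joint torques, N m; "tcp_pos": TCP position; "tool_rot": TCP orientation; "contact_force": force on the tool from outside, world axes, zero at the start; "ft_torque": the same for the moment, N m; "opening": finger opening in mm.
Only numpy, scipy, OpenCV 4.12 (cv2) and the standard library are available. Lean on these libraries where they do the work, as an engineer would, in place of code of your own. Each camera call takes 0.05 s, during which the arm holds its last target. There are 200 camera calls.

## Task

Turn the raised leaf of the open recipe book over its spine with a fingertip, pushing it from below past upright and on down until it lies flat on the pages on the other side, then take the hand away. Only push it, without slamming it: do not take the leaf between the fingers, do not lift the book or shove it along the counter, and leave the mug, butter dish, plate and teaspoon where they are.

Things in the scene. Friction and masses are not known exactly. Their poses are not given: they have to be found in the camera images.
- recipe_book: Loose ring-bound recipe book lying open, 0.85 kg. Dark board 180 (its x) x 290 (y) x 4 mm; white page stacks, 17 to 139 mm either side of the spine and 172 mm along it, with tops 17 mm above the worktop. Origin: centre of the board's underside, below the spine. x runs along the spine (away from the robot at yaw 0), y to the side where the leaf must end. Wire rings, radius 12 mm, at the spine.
- spine_mid (a point): Middle of the spine, on the hinge line of the leaf, 19 mm above the worktop; the hinge line runs along the book's x axis. Axes as the book's.
- leaf (a joint): Angle of the leaf about the spine: 0 = flat on the book's -y pages, 1.57 upright, 3.14 = flat on the +y pages (stop). Starts ajar at 0.35 to 0.75. Rigid light-wood board with printed panels, 70 g, 4 mm thick, 172 mm along the spine, 8 to 130 mm out from the hinge line. Stiff binding: stays where it is left, no spring; about 1 N at the free edge turns it.
- leaf_edge (a point): Middle of the leaf's free edge, mid-thickness, 130 mm from the hinge line. Axes turn with the leaf: x along the spine, -y from the spine out to the free edge, z across the leaf (up when the angle is 0).
- mug: Clear glass mug, 80 mm wide, 95 mm tall, with a handle at its +y; origin at the centre of its underside. Bystander.
- butter_dish: White ceramic butter dish with its lid on (one piece), 165 x 100 mm, 81 mm tall to the top of the lid knob; origin at the centre of its underside. Bystander.
- plate: Empty blue plastic plate, 150 mm across, 18 mm tall; origin at the centre of its underside. Bystander.
- teaspoon: Steel teaspoon about 140 mm long lying along its x axis; origin on the underside. Bystander.
- toaster: Stainless toaster, 165 mm (its x) x 285 mm (its y) x 180 mm tall, with a lever and a browning knob on its -y end; fixed; origin at the centre of its underside. Obstacle only.

How it is judged (in metres and radians):
On the way:
1. the leaf has been pushed up past upright (value of joint leaf above 1.6 rad).
At the end, for the whole second after the job is handed in: The leaf lies flat on the pages of the other side (joint above 3.05 rad, free edge within 12 mm of flat) and is at rest; the book lies flat on the worktop within 30 mm of where it was; mug, butter dish, plate and teaspoon are within 20 mm of where they were (value of joint leaf above 3.05 rad and velocity of joint leaf between -0.1 and 0.1 rad/s and angle between recipe_book's own z axis and vertical below 0.05 rad and height (world z) of recipe_book below 0.006 m and distance of recipe_book from where it was at the start of the episode below 0.03 m and distance of each of mug, butter_dish, plate, teaspoon from where it was at the start of the episode below 0.02 m); the robot touches nothing.
It fails at once if the leaf is taken between the fingers (grasp point in the leaf's plane with over 12 N on it) (z of the grasp point in the frame of leaf_edge between -0.008 and 0.008 m and y of the grasp point in the frame of leaf_edge between -0.022 and 0.13 m and x of the grasp point in the frame of leaf_edge between -0.108 and 0.108 m and contact force between the fingers and recipe_book above 12 N).
It fails at once if the book is lifted or tipped (10 mm or 0.1 rad) (height (world z) of recipe_book above 0.01 m or angle between recipe_book's own z axis and vertical above 0.1 rad).
It fails at once if the book is shoved more than 30 mm (distance of recipe_book from where it was at the start of the episode above 0.03 m).
It fails at once if the leaf is slammed or flung (over 6 rad/s) (velocity of joint leaf above 6 rad/s).
It fails at once if a bystander is moved more than 20 mm (distance of any of mug, butter_dish, plate, teaspoon from where it was at the start of the episode above 0.02 m).
It also fails if it takes over 40 s, if anything falls off the work surface, if the arm or the gripper's body presses on something with over 40 N, if the wrist force passes 120 N, or if a joint passes its speed limit or range.

## Working session

There is one attempt and no reset: what is moved stays moved. The work goes in short steps, Python scripts to look and compute and a shell command to move; the robot and the scene stay as the last step left them, time stands still between calls to the robot, and variables do not carry over. Pictures are saved under pics/ and viewed, and the job is handed in when it is done.

```bash
mkdir -p pics; ls
python3 - <<'E'
from plant import *
import cv2
for n in ("top","side","wrist"):
    c=read_camera(n); cv2.imwrite(f"pics/{n}0.png",c["color"][:,:,::-1]); print(n,{k:c[k] for k in c if k!="color"})
s=read_state();print(s)
E
```

```text
pics
top {'fx': 449.3768145219233, 'fy': 449.3768145219233, 'cx': 282.30461555736974, 'cy': 204.24967944652715, 'rvec': array([ 2.13706478, -2.20254704,  0.08157614]), 'tvec': array([  73.67560884,  613.6167645 , 1138.58139223])}
side {'fx': 514.2009990985903, 'fy': 514.2009990985903, 'cx': 286.4575527352445, 'cy': 211.44102677420753, 'rvec': array([ 1.98820524, -0.81975481,  0.43450696]), 'tvec': array([-415.27593577,  275.13225396, 1332.60236963])}
wrist {'fx': 325.19226210127806, 'fy': 325.19226210127806, 'cx': 285.0286546803433, 'cy': 206.7554705864332, 'rvec': array([-2.37792712, -1.57888038, -0.26216527]), 'tvec': array([-549.71580732,  -42.35209921,  380.92429274])}
{'t': 0.15, 'joint_positions': array([ 6.33356677e+01,  1.72084281e+01,  8.71728120e+01, -4.72227307e-04,
        7.56702756e+01, -3.81596030e+00]), 'dq': array([ 0.11414505, -0.08382227, -0.13227664,  0.06093285,  0.0519575 ,
        0.06725541]), 'joint_torque': array([-4.10419507e-04, -5.43665421e+01, -3.61889291e+01, -1.33306189e-04,
        3.12613665e-03, -2.43168029e-05]), 'tcp_pos': array([213.48438904, 506.67876493, 230.84554434]), 'tool_rot': array([-9.00514319e+01,  2.97204452e-03, -2.28482563e+01]), 'contact_force': array([-0.41950035,  0.32422321,  0.08025236]), 'ft_torque': array([-0.0026263 , -0.00418082,  0.02641889]), 'opening': 85.81821868014447}
```

View pics/top0.png

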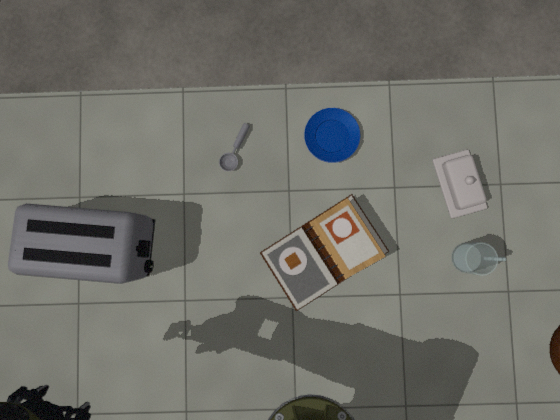

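View pics/side0.png

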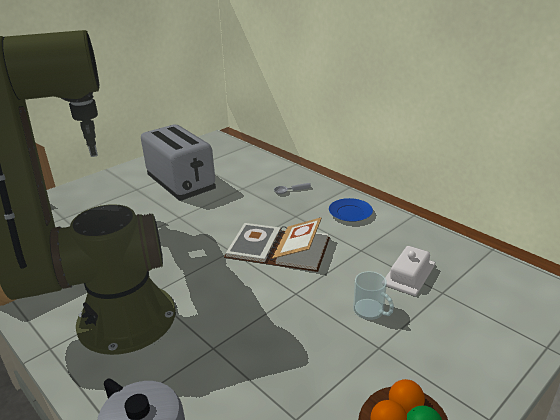

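View pics/wrist0.png

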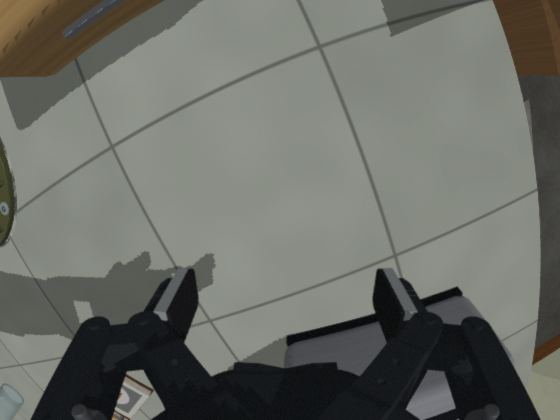

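The top view shows the book at about (322,252). Its grey +y pages are at lower left, and the raised wooden leaf is at right (345,237). The mug is at (475,258), the dish at (462,183), the plate at (333,135) and the spoon at (235,148). I'll zoom in for the corners.

Run:
```python
import cv2
a=cv2.imread("pics/top0.png")[180:320,240:410];b=cv2.imread("pics/side0.png")[200:290,210:350]
cv2.imwrite("pics/topz.png",cv2.resize(a,None,fx=4,fy=4,interpolation=cv2.INTER_CUBIC))
cv2.imwrite("pics/sidez.png",cv2.resize(b,None,fx=5,fy=5,interpolation=cv2.INTER_CUBIC))
```

```text
(no output)
```

View pics/topz.png

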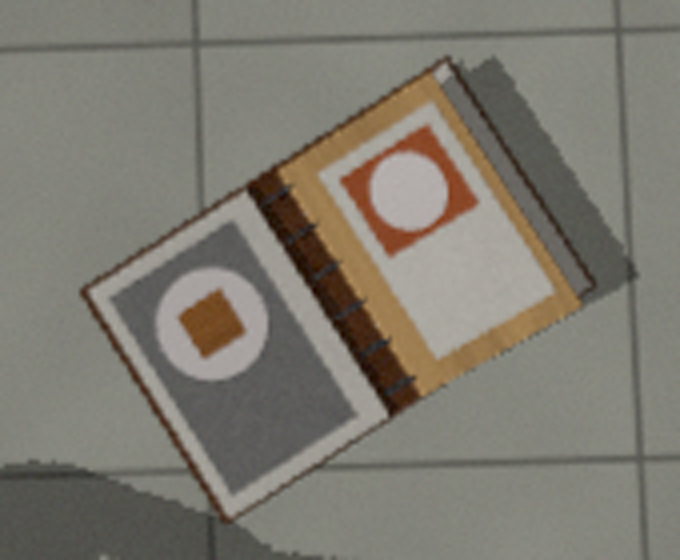

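View pics/sidez.png

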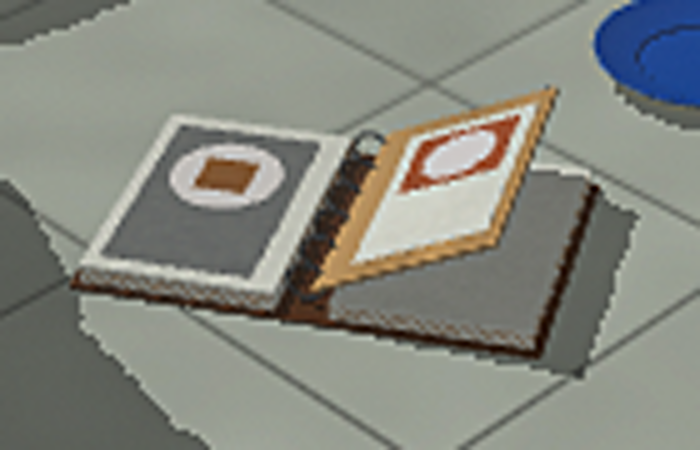

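The board corners in topz are at (85,290), (228,520), (450,60) and (595,288). The leaf's free-edge ends are at (433,70) and (580,308). In sidez those edge ends are at (555,90) and (497,243). The spine end loops are visible too.

```bash
cat > h.py <<'E'
import numpy as np, cv2
from plant import *
def ray(c,p):
    R=cv2.Rodrigues(c["rvec"])[0]; o=-R.T@c["tvec"]
    d=R.T@np.array([(p[0]-c["cx"])/c["fx"],(p[1]-c["cy"])/c["fy"],1]); return o,d/np.linalg.norm(d)
def onz(c,p,z):
    o,d=ray(c,p); return o+d*(z-o[2])/d[2]
def tri(a,p,b,q):
    A=np.zeros((3,3));y=np.zeros(3)
    for o,d in (ray(a,p),ray(b,q)):
        P=np.eye(3)-np.outer(d,d);A+=P;y+=P@o
    return np.linalg.solve(A,y)
def proj(c,P):
    return cv2.projectPoints(np.array(P,float).reshape(-1,1,3),c["rvec"],c["tvec"],np.array([[c["fx"],0,c["cx"]],[0,c["fy"],c["cy"]],[0,0,1]]),None)[0][:,0]
E
python3 - <<'E'
from h import *
np.set_printoptions(precision=1,suppress=True)
t=read_camera("top");s=read_camera("side")
T=lambda x,y:(x/4+240-.375,y/4+180-.375)
S=lambda x,y:(x/5+210-.4,y/5+200-.4)
c=[onz(t,T(*p),4) for p in ((85,290),(228,520),(450,60),(595,288))]
for p in c:print(p)
m=np.mean(c,0);u=(c[0]+c[2]-c[1]-c[3])[:2];v=(c[0]+c[1]-c[2]-c[3])[:2]
print(m,np.degrees(np.arctan2(u[1],u[0])),np.degrees(np.arctan2(-v[0],v[1])),np.linalg.norm(u)/2,np.linalg.norm(v)/2)
A=tri(t,T(433,70),s,S(555,90));B=tri(t,T(580,308),s,S(497,243));print(A,B)
yaw=np.arctan2(u[1],u[0]);R=np.array([[np.cos(yaw),np.sin(yaw)],[-np.sin(yaw),np.cos(yaw)]])
for P in(A,B):
  q=R@(P-m)[:2];print(q,np.degrees(np.arctan2(P[2]-19,-q[1])),np.hypot(P[2]-19,q[1]))
for n,p,z in(("mug",(475,258),0),("dish",(462,183),20),("plate",(333,135),10),("spoon",(235,148),5)):print(n,onz(t,p,z))
E
```

```text
[493.3 115.4   4. ]
[342.3  26.4   4. ]
[ 637.5 -130.1    4. ]
[ 484.8 -218.1    4. ]
[489.5 -51.6   4. ] 30.242424370253644 30.334502085464806 175.73341033663436 283.83245298789143
[ 623.9 -108.9   72. ] [ 476.6 -195.1   73.4]
[  87.3 -117.2] 24.338227579546334 128.66187604104292
[ -83.4 -117.4] 24.87531353109738 129.4424604708617
mug [ 461.6 -443.7    0. ]
dish [ 657.4 -414.8   20. ]
plate [798.2 -85.2  10. ]
spoon [772.7 177.6   5. ]
```

```bash
python3 -m creep '[[0,0,0,0.92],[0,0,0,0.92],[0,0,0,0.92],[0,0,0,0.92],[0,0,0,0.92],[0,0,0,0.92],[0,0,0,0.92],[0,0,0,0.92],[0,0,0,0]]' 0 20; python3 -m creep '[[0.9,0,-0.05,0],[0.9,0,-0.05,0],[0.9,0,-0.05,0],[0.9,0,-0.05,0],[0.9,0,-0.05,0],[0.9,0,-0.05,0],[0.9,0,-0.05,0],[0.9,0,-0.05,0],[0.9,0,-0.05,0],[0.9,0,-0.05,0],[0.9,0,-0.05,0],[0.9,0,-0.05,0],[0.9,0,-0.05,0],[0.9,0,-0.05,0],[0.9,0,-0.05,0],[0.9,0,-0.05,0],[0.9,0,-0.05,0],[0.9,0,-0.05,0],[0.9,0,-0.05,0],[0.9,0,-0.05,0]]'; python3 -m creep '[[0.9,0,-0.05,0],[0.9,0,-0.05,0],[0.9,0,-0.05,0],[0.9,0,-0.05,0],[0.9,0,-0.05,0],[0.9,0,-0.05,0],[0.9,0,-0.05,0],[0.9,0,-0.05,0],[0.9,0,-0.05,0],[0,0,0,0],[0,0,0,0],[0,0,0,0]]'
```

```text
t: 1.0
tcp_pos: [213.5, 506.8, 231.2]
tool_rot: [-90.0, -0.0, -59.9]
contact_force: [-0.4, -0.1, -0.7]
opening: 0.0
t: 2.67
tcp_pos: [460.9, 24.3, 231.4]
tool_rot: [-90.0, -0.0, -59.5]
contact_force: [1.2, 1.0, -0.0]
opening: -0.2
t: 3.67
tcp_pos: [571.4, -190.5, 231.0]
tool_rot: [-90.0, 0.0, -59.6]
contact_force: [-0.3, 1.0, -0.4]
opening: -0.1
```

```bash
python3 -m creep '[[0,0.8,0,0],[0,0.8,0,0],[0,0.8,0,0],[0,0.8,0,0],[0,0.8,0,0],[0,0.8,0,0],[0,0.8,0,0],[0,0.6,0,0],[0,0.5,0,0],[0,0,0,0],[0,0,0,0],[0,0,0,0]]'
python3 - <<'E'
from h import *
for n in("side","top","wrist"):
  c=read_camera(n)["color"][:,:,::-1]
  if n=="side": c=cv2.resize(c[130:310,180:420],None,fx=3,fy=3,interpolation=cv2.INTER_CUBIC)
  if n=="top": c=cv2.resize(c[180:320,240:410],None,fx=4,fy=4,interpolation=cv2.INTER_CUBIC)
  cv2.imwrite(f"pics/{n}1.png",c)
E
```

```text
t: 4.67
tcp_pos: [572.2, -190.6, 31.7]
tool_rot: [-89.9, -0.1, -59.6]
contact_force: [-0.4, 0.7, 1.3]
opening: 0.4
```

View pics/side1.png

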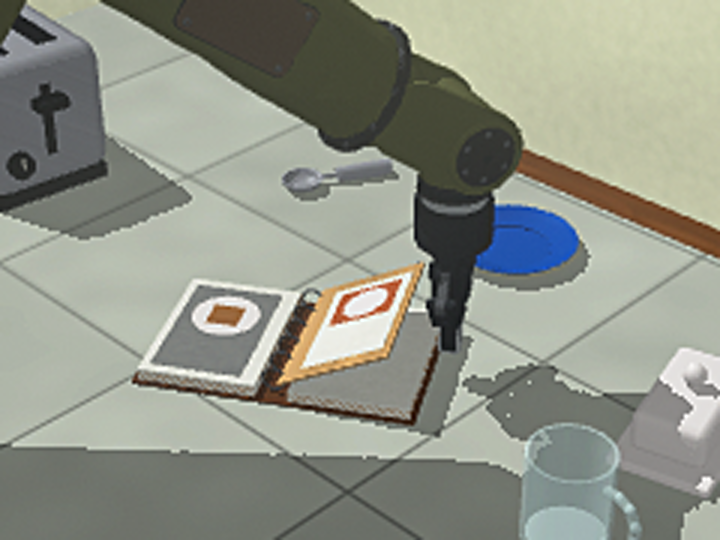

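View pics/top1.png

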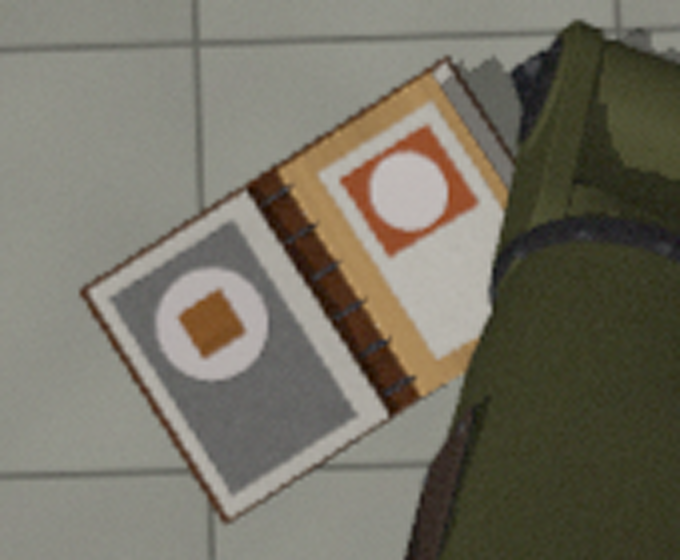

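View pics/wrist1.png

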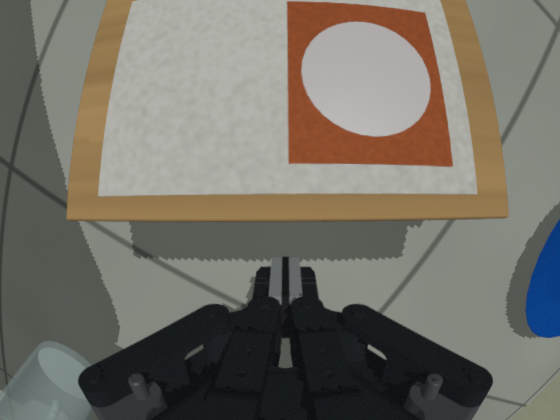

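The fingertip is just outside the middle of the free edge: wrist image, finger at (286,265), edge at row 215. I'll push in gently, then follow the arc upward.

```bash
python3 -m creep '[[-0.25,0,0,0],[-0.25,0,0,0],[-0.25,0,0,0],[-0.25,0,0,0],[0,0,0,0]]';python3 -m creep '[[-0.18,-0.15,0,0],[-0.18,-0.25,0,0],[-0.18,-0.25,0,0],[-0.18,-0.25,0,0],[0,0,0,0]]'
python3 - <<'E'
from h import *
for n in("side","wrist"):
  c=read_camera(n)["color"][:,:,::-1]
  if n=="side": c=cv2.resize(c[130:310,180:420],None,fx=3,fy=3,interpolation=cv2.INTER_CUBIC)
  cv2.imwrite(f"pics/{n}2.png",c)
E
```

```text
t: 5.23
tcp_pos: [556.0, -163.7, 30.5]
tool_rot: [-90.0, -0.0, -59.6]
contact_force: [-0.2, -1.3, 0.0]
opening: 0.0
t: 5.65
tcp_pos: [546.0, -145.9, 58.9]
tool_rot: [-89.9, -0.1, -59.6]
contact_force: [0.2, -0.5, 0.1]
opening: -0.1
```

View pics/side2.png

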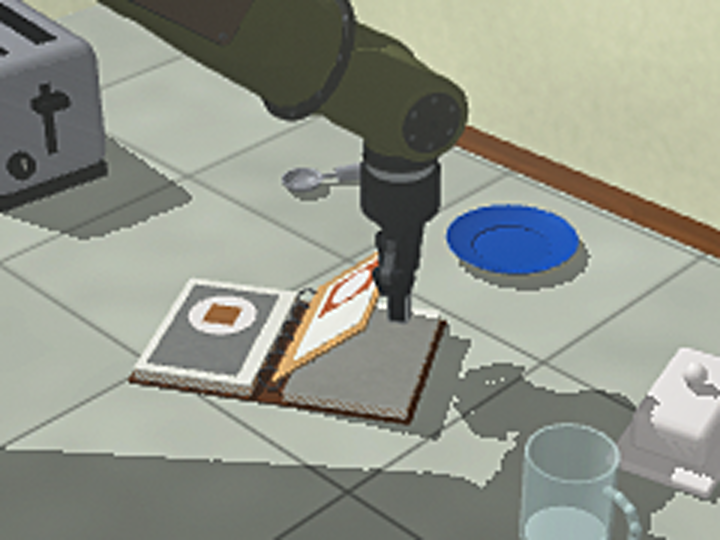

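View pics/wrist2.png

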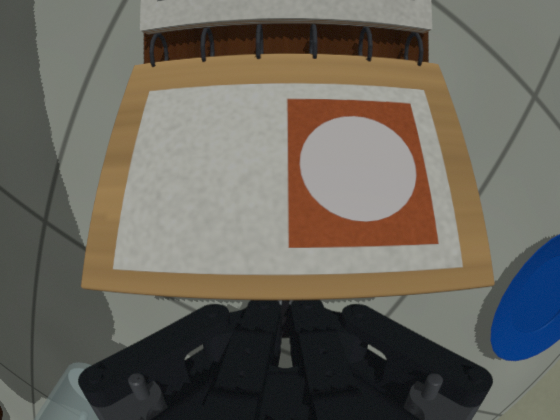

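```bash
python3 -m creep '[[-0.18,-0.2,0,0],[-0.18,-0.2,0,0],[-0.18,-0.18,0,0],[-0.18,-0.16,0,0],[-0.2,-0.14,0,0],[-0.2,-0.14,0,0],[-0.2,-0.14,0,0],[-0.2,-0.12,0,0],[-0.2,-0.12,0,0],[0,0,0,0]]';python3 -m creep '[[-0.2,-0.08,0,0],[-0.2,-0.08,0,0],[-0.2,-0.08,0,0],[-0.2,-0.06,0,0],[-0.2,-0.04,0,0],[-0.2,-0.02,0,0],[0,0,0,0]]'
python3 - <<'E'
from h import *
for n in("side","wrist"):
  c=read_camera(n)["color"][:,:,::-1]
  if n=="side": c=cv2.resize(c[130:310,180:420],None,fx=3,fy=3,interpolation=cv2.INTER_CUBIC)
  cv2.imwrite(f"pics/{n}3.png",c)
E
```

```text
t: 6.58
tcp_pos: [519.3, -100.9, 100.0]
tool_rot: [-90.0, -0.0, -59.6]
contact_force: [0.6, 0.5, 1.3]
opening: -0.5
t: 7.17
tcp_pos: [500.9, -69.8, 110.2]
tool_rot: [-90.0, 0.0, -59.6]
contact_force: [-0.9, -0.8, -0.3]
opening: -0.1
```

View pics/side3.png

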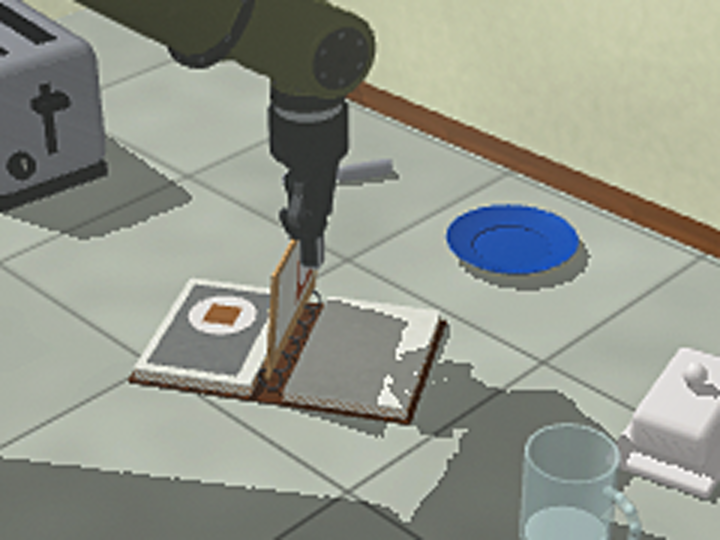

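View pics/wrist3.png

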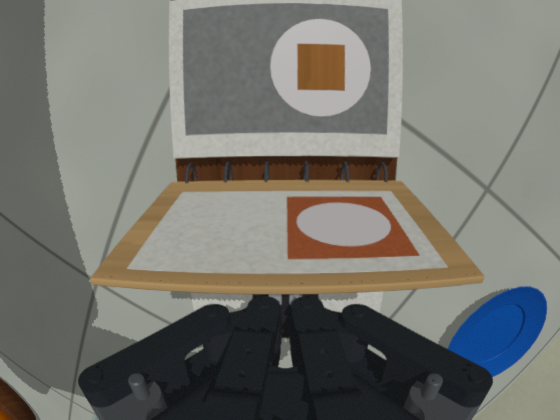

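Leaf is about upright and the book hasn't moved. Next I'll push it over and down along the arc.

```bash
python3 -m creep '[[-0.2,0,0,0],[-0.2,0,0,0],[-0.2,0,0,0],[-0.2,0.02,0,0],[-0.2,0.03,0,0],[-0.2,0.05,0,0],[-0.2,0.05,0,0],[-0.2,0.06,0,0],[-0.2,0.08,0,0],[0,0,0,0]]';python3 -m creep '[[-0.18,0.11,0,0],[-0.18,0.13,0,0],[-0.18,0.13,0,0],[-0.17,0.14,0,0],[-0.16,0.16,0,0],[-0.14,0.18,0,0],[-0.12,0.19,0,0],[-0.1,0.19,0,0],[-0.1,0.2,0,0],[-0.08,0.2,0,0],[0,0,0,0]]'
python3 - <<'E'
from h import *
for n in("side","wrist"):
  c=read_camera(n)["color"][:,:,::-1]
  if n=="side": c=cv2.resize(c[130:310,180:420],None,fx=3,fy=3,interpolation=cv2.INTER_CUBIC)
  cv2.imwrite(f"pics/{n}4.png",c)
E
```

```text
t: 8.1
tcp_pos: [473.3, -23.2, 100.8]
tool_rot: [-90.0, 0.0, -59.6]
contact_force: [0.8, 0.7, -0.2]
opening: 0.1
t: 9.02
tcp_pos: [451.9, 12.7, 51.2]
tool_rot: [-90.1, 0.1, -59.6]
contact_force: [-0.0, -0.7, -0.5]
opening: -0.3
```

View pics/side4.png

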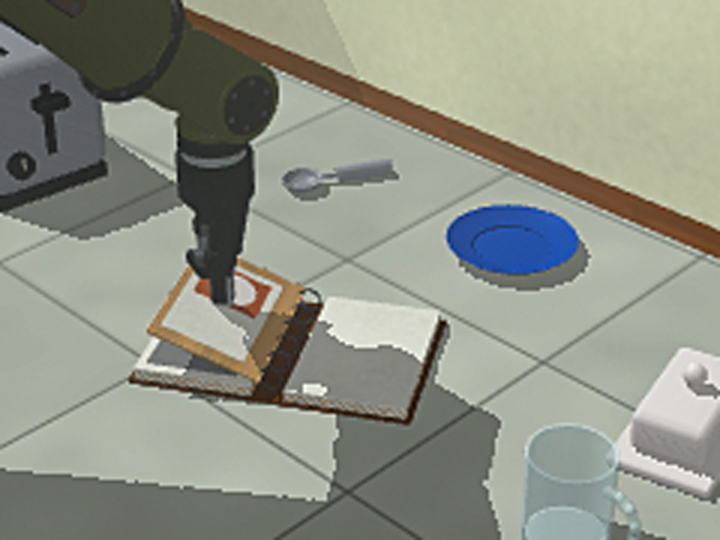

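View pics/wrist4.png

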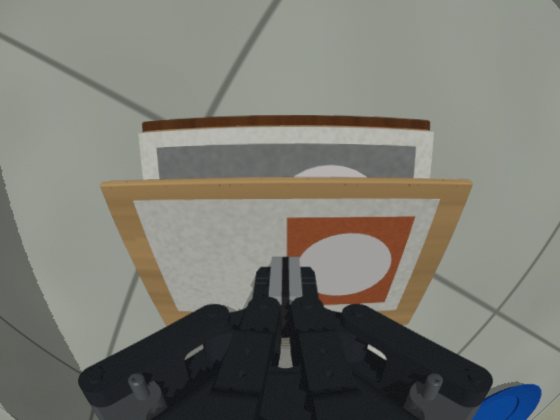

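The leaf is well past upright, with its far edge at wrist row 185, and the tip is on its upper face. I'll press it down the last 30 mm.

```bash
python3 -m creep '[[-0.06,0.18,0,0],[-0.06,0.18,0,0],[-0.05,0.18,0,0],[-0.05,0.15,0,0],[-0.03,0.12,0,0],[-0.02,0.1,0,0],[0,0.06,0,0],[0,0,0,0]]';python3 -m creep '[[0,0.05,0,0],[0,0,0,0],[0,0,0,0]]'
```

```text
t: 9.78
tcp_pos: [448.4, 19.4, 23.0]
tool_rot: [-90.0, 0.0, -59.6]
contact_force: [0.8, -0.2, -0.6]
opening: 0.1
t: 10.03
tcp_pos: [448.6, 19.3, 21.9]
tool_rot: [-90.0, -0.0, -59.7]
contact_force: [-0.0, 0.2, -1.1]
opening: 0.3
```

```bash
python3 -m creep '[[0,0.04,0,0],[0,0,0,0],[0,0,0,0]]';python3 -m creep '[[0,0.04,0,0],[0,0,0,0],[0,0,0,0]]'
```

```text
t: 10.28
tcp_pos: [448.8, 19.4, 21.0]
tool_rot: [-90.0, -0.0, -59.7]
contact_force: [-1.1, 0.1, 4.5]
opening: -0.0
t: 10.53
tcp_pos: [448.9, 19.4, 20.7]
tool_rot: [-90.0, -0.0, -59.6]
contact_force: [-8.2, -0.4, 23.3]
opening: -0.1
```

The force is 23 N at tip z 20.7, so the leaf is seated on the pages. I'll retreat straight up and check.

```bash
python3 -m creep '[[0,-0.1,0,0],[0,-0.2,0,0],[0,-0.4,0,0],[0,-0.8,0,0],[0,-0.8,0,0],[0,-0.8,0,0],[0,-0.8,0,0],[0.9,-0.8,0,0],[0.9,-0.4,0,0],[0.9,0,0,0],[0.9,0,0,0],[0.9,0,0,0],[0.9,0,0,0],[0.9,0,0,0],[0.9,0,0,0],[0.9,0,0,0],[0.9,0,0,0],[0,0,0,0],[0,0,0,0],[0,0,0,0]]'
python3 - <<'E'
from h import *
for n in("side","top"):
  c=read_camera(n)["color"][:,:,::-1]
  cv2.imwrite(f"pics/{n}5full.png",c)
  if n=="side": c=cv2.resize(c[200:290,210:350],None,fx=5,fy=5,interpolation=cv2.INTER_CUBIC)
  if n=="top": c=cv2.resize(c[180:320,240:410],None,fx=4,fy=4,interpolation=cv2.INTER_CUBIC)
  cv2.imwrite(f"pics/{n}5.png",c)
E
```

```text
t: 12.2
tcp_pos: [584.7, -213.2, 172.4]
tool_rot: [-90.0, 0.0, -59.7]
contact_force: [-0.2, -0.1, -0.2]
opening: -0.1
```

View pics/side5.png

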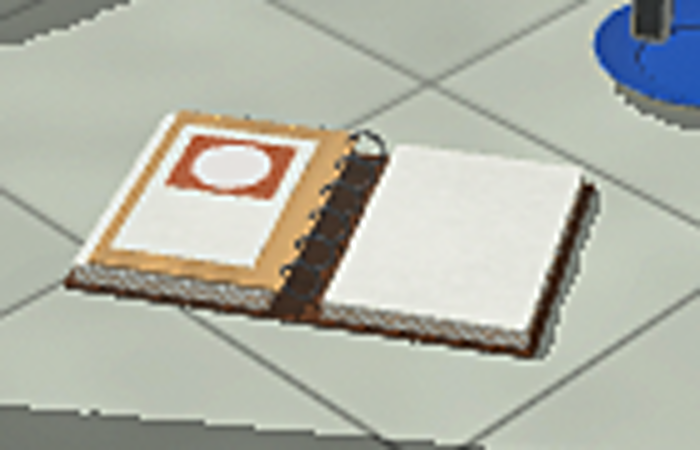

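View pics/top5.png

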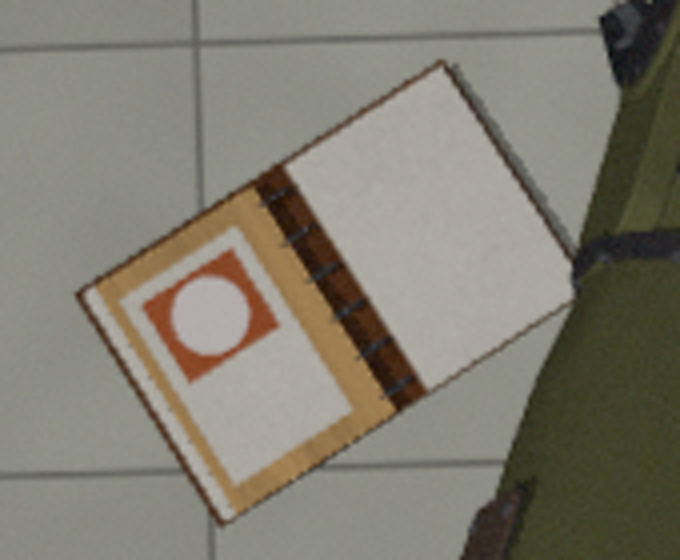

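View pics/side5full.png

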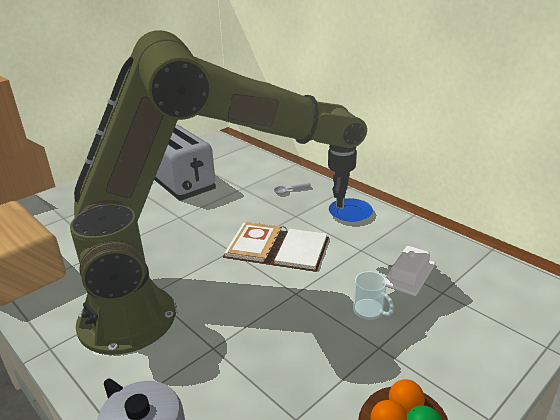

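The leaf is flat on the +y pages. The book's corners have moved about 1.5 px (4 mm), the bystanders look unmoved, and the hand is clear.

```bash
python3 -c "
from plant import *
print(hand_in())"
```

```text
the job is handed in; nothing more can be done
None
```

The leaf is turned over and lies flat on the pages on the other side. I handed the job in at about 12 s of the 40 s allowed; no verdict was reported.

I pushed the leaf's free edge with the closed fingertips, up past upright along its arc. I then pressed it down from above and backed the hand away.

**Last checks:**
- **Leaf:** it lies flat in the side and top pictures. The tip met firm resistance at 20.7 mm height, about where a flat leaf should be. I did not measure the leaf's joint angle directly.
- **Force:** the final press reached 23 N down with 8 N sideways, more than I intended. The readings at the end of each push before that were about 1 N or less.
- **Book:** it lies flat, about 4 mm from where it started (limit 30 mm), judged from its corners in the top view.
- **Mug, butter dish, plate and teaspoon:** they look unmoved in the side view, judged by eye rather than measured.
- **Hand:** it is clear of everything, and the contact force reads about zero.

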